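# Clip the burnishers back on the tool rail

### The arm

A 6-joint arm with a two-finger parallel gripper is mounted at the origin on the work surface. World frame = base frame: x ahead of the robot, y to its left, z up, the work surface at z = 0. Lengths are in mm, angles in rad, forces in N, time in s.
With the tool pointing down it reaches from about 350 to 850 mm from the base axis. Payload 8.1 kg.
Tool frame: the origin (TCP) lies between the finger pads; the fingertips stand 14 mm ahead of it and the grasp point (between the pads) lies 5 mm behind it; z points along the fingers, y is the direction in which the jaws open and shut (so a half turn about z gives the same grasp; the last joint's range is limited). The gripper opens to 93 mm and grips with 3 to 60 N. Pads are 15 mm wide; open, the fingers measure 128 mm over their backs; the gripper's body (75 mm by 188 mm) begins 65 mm behind the grasp point.
Start: joints at [-1.322, 0.13, 1.488, -0, 1.523, -0.085], TCP at [196.601, -566.88, 205.535] pointing down, gripper open.
Joint ranges: [-2.96, 2.96], [-0.89, 2.26], [0.02, 2.5], [-1.34, 4.48], [0, 2.73], [-2.66, 2.66]. Speed limits (rad/s): [2.39, 2.39, 2.79, 3.14, 3.14, 3.14].

### API

Orientations are given as a unit quaternion [x, y, z, w].
In Python, from rig import bot gives the robot as it stands. The module is installed in compiled form; this text tells all that it offers.
- The arm moves only by the shell command python3 -m inch 'ROWS' [FORCE]. ROWS is JSON, a list of rows, each an object with "gripper": the closure, from 0 (fully open) to 1 (shut); "translation": the shift along the tool's x, y, z in cm, a list of three; "angular": the turn, a rotation vector about the tool's x, y, z in degrees, a list of three. In form: [{"gripper": gripper, "translation": [tx, ty, tz], "angular": [rx, ry, rz]}, ...]. A call has 1 to 10 rows; each row shifts and turns the commanded pose from where the row before left it, along the tool's axes as they then stand; what a row does not reach is not made up. A row lasts 1/8 s, in which the tool goes at most 62.5 mm and 10.7 degrees, less where a joint would pass 70% of its speed; a pose out of reach is approached as far as the arm can. A call with a gripper value outside its range is refused whole. The fingers move at their own pace and stop on an object; FORCE is the grip in N (left out, the last holds). Time passes only in rows, so rows that do not move let the fingers close. It gives the time, the measured TCP pose, the force and the opening at its end, in the units of the state.
- bot.sense(): the state, without advancing time (a new reading comes with each control period).
- bot.get_image(name): name is "side" or "top"; returns a dict with "frame" (480x640x3 uint8, blue, green, red), "range_z" (480x640 float32, mm along the optical axis (not along the pixel's ray), 0 where there is no reading), "K" (3x3 intrinsics, pixels), "dist_coeffs" ([k1, k2, p1, p2, k3] as OpenCV has them; the pictures are not rectified), "T" (4x4, takes a point from camera to world coordinates). Camera axes: x right, y up, looking along -z (the intrinsics and any distortion apply to the point x, -y, -z); pixel columns grow to the right and rows downward; lengths in mm; the calibration is good to about 2 mm. A picture is of the moment at which its call begins.
- bot.sign_off(): hands the job in, once; it reports no verdict.
The state is a dict: "time_s": time; "joint_pos": joint angles; "dq": joint speeds; "joint_efforts": joint torques, N m; "eef_pos": TCP position; "eef_rot": TCP orientation; "ft_force": force on the tool from outside, world axes, zero at the start; "torque": the same for the moment, N m; "grip_width": finger opening in mm.
Only numpy, scipy, OpenCV 4.12 (cv2) and the standard library are available. Lean on these libraries where they do the work, as an engineer would, in place of code of your own. Each camera call takes 0.05 s, during which the arm holds its last target.

### The job

Put the two gilding burnishers away: lay each one along the rail at the clips marked with its own colour (red grip at red, blue grip at blue), grip centred between the two clips, and press it in sideways until both clips have snapped over its shaft and it sits fully home. Leave the bottle, the jar and the wooden block standing where they are.

Things in the scene. Friction and masses are not known exactly. Their poses are not given: they have to be found in the camera images.
- red_tool: Burnisher, 158 mm long, 50-100 g, flat on the table. Origin on its axis, mid square red grip (20 wide x 20 high x 40 mm long), 10 mm above the table. y runs along the tool to the brass and amber tip (84 mm off; red cap end 74 mm the other way), z up. Round wooden shafts, 14 mm diameter, 20 to 66 mm either side of the origin, go in the clips. The tip may point either way along the rail.
- blue_tool: Burnisher, 158 mm long, 50-100 g, flat on the table. Origin on its axis, mid square blue grip (20 wide x 20 high x 40 mm long), 10 mm above the table. y runs along the tool to the brass and amber tip (84 mm off; blue cap end 74 mm the other way), z up. Round wooden shafts, 14 mm diameter, 20 to 66 mm either side of the origin, go in the clips. The tip may point either way along the rail.
- red_seat (a point): Where the origin of the red tool is when fully home: midway between its two clips, 45 mm above the table. y along the rail (as the seated tool lies), z up, +x horizontal into the clips, away from the robot: the pressing direction.
- blue_seat (a point): Where the origin of the blue tool is when fully home: midway between its two clips, 45 mm above the table. y along the rail (as the seated tool lies), z up, +x horizontal into the clips, away from the robot: the pressing direction.
- red_clips: Red-plated clip station on the rail; origin on the table 45 mm under red_seat, same axes. Two white clips, 12 mm wide, at y +-38 mm. Sprung upper and lower jaws: lips 23 mm in front of the seat (mouth 26 mm high), narrowing to 7 mm at bumps 9 mm in front. About 7 N in all spreads them; the shaft snaps past and meets rigid stops. Shafts on the lips only are not home.
- blue_clips: Blue-plated clip station on the rail; origin on the table 45 mm under blue_seat, same axes. Two white clips, 12 mm wide, at y +-38 mm. Sprung upper and lower jaws: lips 23 mm in front of the seat (mouth 26 mm high), narrowing to 7 mm at bumps 9 mm in front. About 7 N in all spreads them; the shaft snaps past and meets rigid stops. Shafts on the lips only are not home.
- rail: Aluminium rail, 400 mm along its y, fixed, its face 49 mm behind (+x of) the seats; origin on the table under the seat line, mid-rail. Station brackets start 41 mm behind the seats; before that, the 64 mm between a station's clips is free for a finger down to the table, except a 6 mm base plate from 31 mm behind. All is lower than 66 mm.
- amber_bottle: Amber glass bottle with a black cap, 60 mm diameter, 130 mm tall; origin at the centre of its underside. A bystander.
- pigment_jar: Red pigment jar with a white lid, 64 mm diameter, 75 mm tall; origin at the centre of its underside. A bystander.
- wood_block: Pale wooden block 50 (x) x 160 (y) x 45 mm; origin at the centre of its underside. A bystander.

How it is judged:
By the outcome, as a careful person would: the job done as asked, in the order asked, and still so for the second after the job is handed in, with the robot touching nothing.
It also fails if it takes over 56 s, if anything falls off the work surface, if the arm or the gripper's body presses on something with over 40 N, if the wrist force passes 120 N, or if a joint passes its speed limit or range.

## Working session

There is one attempt and no reset: what is moved stays moved. The work goes in short steps, Python scripts to look and compute and a shell command to move; the robot and the scene stay as the last step left them, time stands still between calls to the robot, and variables do not carry over. Pictures are saved under pics/ and viewed, and the job is handed in when it is done.

```bash
mkdir -p pics; python3 - <<'E'
from rig import bot
import cv2,numpy as np
print(bot.sense())
for n in("side","top"):
    d=bot.get_image(n); cv2.imwrite(f"pics/{n}0.png",d["frame"]); np.savez(f"{n}0.npz",**{k:np.array(v) for k,v in d.items()})
    print(n,d["K"],d["dist_coeffs"],d["T"])
E
```

```text
{'time_s': 0.0, 'joint_pos': array([-1.32240456e+00,  1.31107738e-01,  1.48927520e+00, -2.74123599e-05,
        1.52299992e+00, -8.53820274e-02]), 'dq': array([-9.38770287e-05, -5.15109486e-05, -6.03528728e-04,  3.83207371e-05,
        6.32636737e-04, -4.49374384e-04]), 'joint_efforts': array([ 2.56606509e-04, -5.59838033e+01, -4.91753769e+01,  7.69857410e-02,
        3.55616072e-02, -1.46170992e-04]), 'eef_pos': array([ 196.44221452, -566.30674626,  204.52162536]), 'eef_rot': array([ 9.86106166e-01,  1.66113899e-01, -8.65188035e-05, -8.91014629e-04]), 'ft_force': array([-0.93235896, -0.29225556, -0.6863617 ]), 'torque': array([ 0.02521926, -0.01521249,  0.00964616]), 'grip_width': 92.85431701962499}
side [[491.33432892   0.         320.29927815]
 [  0.         491.33432892 239.71877112]
 [  0.           0.           1.        ]] [-0.08748855  0.          0.          0.          0.        ] [[-9.99358053e-01 -5.94312236e-03 -3.53293137e-02  5.33993650e+02]
 [-2.78356560e-02 -4.92000087e-01  8.70150039e-01  9.45098006e+02]
 [-2.25534336e-02  8.70574864e-01  4.91518818e-01  5.87147373e+02]
 [ 0.00000000e+00  0.00000000e+00  0.00000000e+00  1.00000000e+00]]
top [[509.8232543    0.         318.66908296]
 [  0.         509.8232543  241.83562335]
 [  0.           0.           1.        ]] [-0.08885443  0.          0.          0.          0.        ] [[-2.11405146e-02  9.87289098e-01 -1.57522426e-01  3.54501031e+02]
 [-9.99512207e-01 -2.44936174e-02 -1.93755205e-02 -4.33196352e+00]
 [-2.29875341e-02  1.57035979e-01  9.87325313e-01  1.31427426e+03]
 [ 0.00000000e+00  0.00000000e+00  0.00000000e+00  1.00000000e+00]]
```

View pics/side0.png

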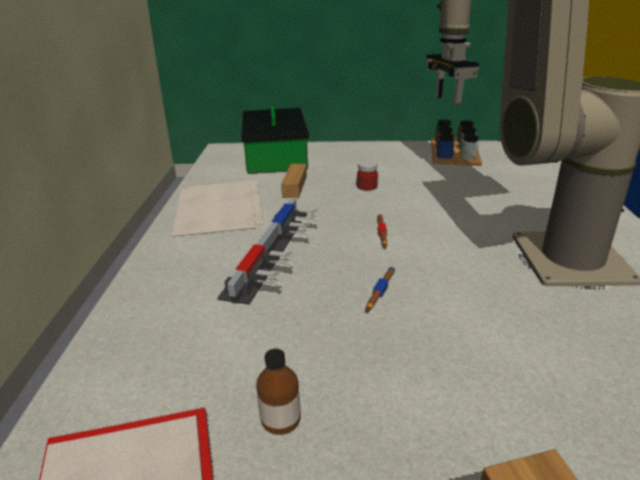

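View pics/top0.png

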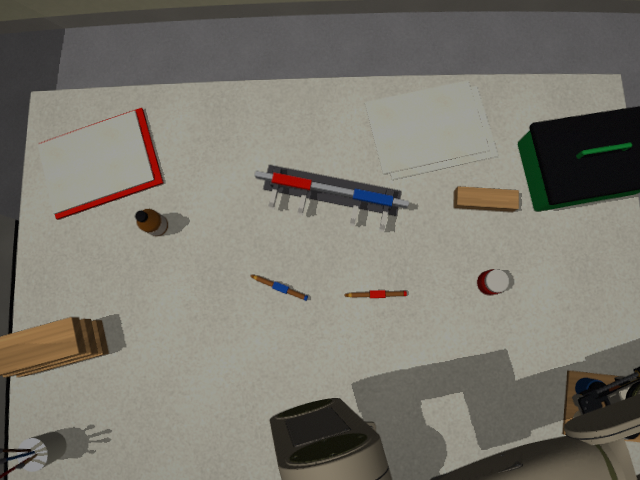

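The side view shows the red grip at about (382,229), the blue grip at (381,286) and the rail from (225,290) to (300,200). The top view shows the red grip at (377,294), the blue grip at (281,287), the red plate at (291,181) and the blue plate at (373,198). The clips stick out towards the robot.

```bash
cat > h.py <<'E'
import cv2,numpy as np
def load(n,t="0"):
    return dict(np.load(f"{n}{t}.npz"))
def ray(d,uv):
    uv=np.array(uv,float).reshape(-1,1,2)
    p=cv2.undistortPoints(uv,d["K"],d["dist_coeffs"]).reshape(-1,2)
    c=np.c_[p[:,0],-p[:,1],-np.ones(len(p))]
    return d["T"][:3,3],c@d["T"][:3,:3].T
def plane(d,uv,z):
    o,r=ray(d,uv); return o+r*((z-o[2])/r[:,2])[:,None]
def depth(d,uv):
    o,r=ray(d,uv); u=np.round(np.array(uv).reshape(-1,2)).astype(int)
    return o+r*d["range_z"][u[:,1],u[:,0]][:,None]
def tri(d1,p1,d2,p2):
    o1,r1=ray(d1,p1);o2,r2=ray(d2,p2);r1=r1[0];r2=r2[0]
    s=np.linalg.lstsq(np.c_[r1,-r2],o2-o1,rcond=None)[0]
    a,b=o1+s[0]*r1,o2+s[1]*r2
    return (a+b)/2,np.linalg.norm(a-b)
def proj(d,P):
    P=np.array(P,float).reshape(-1,3); c=(P-d["T"][:3,3])@d["T"][:3,:3]
    c=c*[1,-1,-1]
    return cv2.projectPoints(c.reshape(-1,1,3),np.zeros(3),np.zeros(3),d["K"],d["dist_coeffs"])[0].reshape(-1,2)
E
python3 - <<'E'
from h import *
np.set_printoptions(suppress=True,precision=1)
for n,rois in (("top",{"tools":(240,260,420,310),"rail":(245,160,420,230)}),("side",{"tools":(360,205,400,315),"rail":(215,195,320,305)})):
    d=load(n); f=d["frame"]; hsv=cv2.cvtColor(f,cv2.COLOR_BGR2HSV)
    H,S,V=[hsv[...,i].astype(int) for i in range(3)]
    for rn,(a,b,c,e) in rois.items():
        m0=np.zeros(H.shape,bool); m0[b:e,a:c]=1
        for col,m in (("red",((H<6)|(H>174))&(S>170)),("blue",(H>105)&(H<130)&(S>130))):
            m=(m&m0&(V>60)).astype(np.uint8)
            nn,l,st,ce=cv2.connectedComponentsWithStats(m)
            for i in range(1,nn):
                if st[i,4]<8: continue
                P=depth(d,np.argwhere(l==i)[:,::-1])
                r=cv2.minAreaRect(np.argwhere(l==i)[:,::-1].astype(np.float32))
                print(n,rn,col,st[i],ce[i],"depth med",np.median(P,0),r)
    a,b,c,e=rois["rail"]; k=4 if n=="top" else 5
    cv2.imwrite(f"pics/{n}_rail.png",cv2.resize(f[b:e,a:c],None,fx=k,fy=k,interpolation=cv2.INTER_CUBIC))
    a,b,c,e=rois["tools"]; cv2.imwrite(f"pics/{n}_tools.png",cv2.resize(f[b:e,a:c],None,fx=4,fy=4,interpolation=cv2.INTER_CUBIC))
E
```

```text
top tools red [370 290  16   8 110] [377.3 294. ] depth med [ 423.7 -123.9   20.6] ((377.5, 293.5), (7.0, 15.0), 90.0)
top tools red [404 291   3   5  14] [404.9 293.1] depth med [ 424.5 -194.9   17.3] ((405.0, 293.0), (4.0, 2.0), 90.0)
top tools blue [272 282  17  12 108] [280.  287.1] depth med [447.1 121.8  20.4] ((280.1723937988281, 287.0689697265625), (15.227017402648926, 7.056422710418701), 21.801406860351562)
top tools blue [304 296   4   4  12] [305.5 297.5] depth med [419.3  57.6  15. ] ((305.50006103515625, 297.5000305175781), (2.236067771911621, 4.0249223709106445), 26.56505012512207)
top rail red [272 173  40  17 407] [291.1 180.8] depth med [712.1  87.   64.3] ((291.1538391113281, 180.7307586669922), (38.63488006591797, 10.78638744354248), 11.309932708740234)
top rail blue [353 189  40  17 423] [372.7 196.9] depth med [ 665.2 -118.7   64.1] ((372.6153869628906, 196.92308044433594), (39.615455627441406, 10.59027099609375), 11.309932708740234)
side tools red [379 223   7  11  57] [381.5 227.4] depth med [ 427.5 -114.2   21.3] ((382.0, 228.0), (10.0, 6.0), 90.0)
side tools blue [374 279  14  15 112] [381.1 285. ] depth med [446.8 128.6  20.7] ((381.1764831542969, 285.2059020996094), (9.432422637939453, 13.891385078430176), 30.963754653930664)
side rail red [237 245  27  30 344] [250.7 258.1] depth med [711.7  94.9  64.9] ((250.9731903076172, 257.68121337890625), (12.206555366516113, 32.93312454223633), 34.99201965332031)
side rail blue [273 204  21  20 210] [283.5 213.1] depth med [ 663.6 -110.6   65.3] ((283.8536682128906, 213.18292236328125), (9.995121002197266, 24.51927947998047), 38.65980911254883)
```

View pics/top_rail.png

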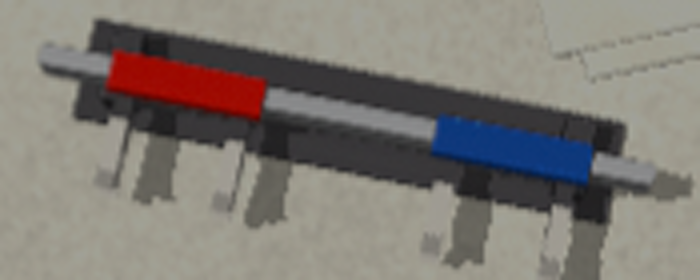

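View pics/side_rail.png

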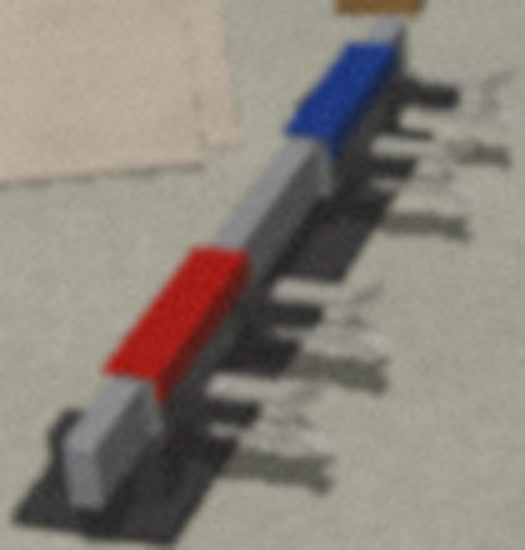

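View pics/top_tools.png

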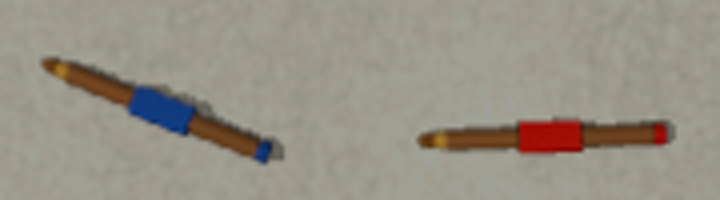

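```bash
python3 - <<'E'
from h import *
np.set_printoptions(suppress=True,precision=1)
D={n:load(n) for n in("top","side")}
# tools: pixels with saturated colour, rays onto z=10 for outline axis
for n,boxes in (("top",{"blue":(240,265,320,308),"red":(335,280,420,305)}),("side",{"red":(368,208,398,252),"blue":(360,260,400,316)})):
    d=D[n]; hsv=cv2.cvtColor(d["frame"],cv2.COLOR_BGR2HSV)
    for c,(a,b,e,f) in boxes.items():
        m=np.zeros(hsv.shape[:2],np.uint8); m[b:f,a:e]=(hsv[b:f,a:e,1]>90)&(hsv[b:f,a:e,2]>45)
        nn,l,st,ce=cv2.connectedComponentsWithStats(m); i=1+np.argmax(st[1:,4])
        px=np.argwhere(l==i)[:,::-1]
        P=plane(d,px,13.)[:,:2]
        vx,vy,x0,y0=cv2.fitLine(P.astype(np.float32),cv2.DIST_L2,0,.01,.01).ravel()
        if vy<0: vx,vy=-vx,-vy
        t=(P-[x0,y0])@[vx,vy]; s=(P-[x0,y0])@[vy,-vx]
        tmid=(t.max()+t.min())/2-5
        print(n,c,"len",np.ptp(t),"width",np.ptp(s),"yaw(y axis)deg",np.degrees(np.arctan2(-vx,vy)),"origin from ends",x0+tmid*vx,y0+tmid*vy)
# grip triangulation
hs=[("red",(377.3,294),(381.5,227.4)),("blue",(280,287.1),(381.1,285))]
for c,p,q in hs: print(c,"grip tri",tri(D["top"],[p],D["side"],[q]))
for c,p,q in [("red",(291.1,180.8),(250.7,258.1)),("blue",(372.7,196.9),(283.5,213.1))]: print(c,"plate tri",tri(D["top"],[p],D["side"],[q]))
# rail cloud
y=np.array([46.9,205.7]);y/=np.linalg.norm(y);x=np.array([y[1],-y[0]])
O=np.array([688.6,-15.8])
for n in D:
    d=D[n]; v,u=np.nonzero(d["range_z"]>0); P=depth(d,np.c_[u,v])
    q=np.c_[(P[:,:2]-O)@x,(P[:,:2]-O)@y,P[:,2]]
    m=(abs(q[:,0])<110)&(abs(q[:,1])<215)&(q[:,2]>25)&(q[:,2]<90); q=q[m]
    np.save(f"cloud_{n}.npy",q)
    img=np.zeros((500,900,3),np.uint8)
    for a,b,z in q:
        cv2.circle(img,(int(450-b*2),int(250-a*2)),1,(int(255-min(z,70)*3.5),int(z*3.5),255),-1)
    cv2.imwrite(f"pics/cloud_{n}.png",img)
    print(n,"rail y range",q[:,1].min(),q[:,1].max())
    top=q[q[:,2]>58]; print(" rail top x",np.percentile(top[:,0],[2,10,50,90,98]),"z",np.median(top[:,2]))
    for lo in range(-200,200,20):
        t=top[(top[:,1]>=lo)&(top[:,1]<lo+20)]
        if len(t): print(lo,len(t),t[:,0].min(),np.median(t[:,0]),t[:,0].max(),end=" | ")
    print()
    cl=q[(q[:,0]<-25)]
    for r in np.array(sorted(cl.tolist(),key=lambda r:r[1])): print("  clip",r) if n=="side" or True else 0
E
```

```text
top blue len 154.94498145025986 width 19.838892782092728 yaw(y axis)deg -23.314533 origin from ends 446.7719616039082 121.5918950040829
top red len 155.61515953668157 width 18.93654590469474 yaw(y axis)deg 0.37011176 origin from ends 424.9274570547917 -125.57016331780011
side red len 165.92456898809888 width 22.59376832553076 yaw(y axis)deg -0.49667516 origin from ends 425.24650817091623 -127.9331863718674
side blue len 156.2525935145942 width 22.739825952443674 yaw(y axis)deg -22.575445 origin from ends 448.8401896277358 126.13804124289096
red grip tri (array([ 425. , -124.8,   16.4]), np.float64(1.9717229888920236))
blue grip tri (array([446.8, 122.3,  16.2]), np.float64(0.66916164226572))
red plate tri (array([713.6,  87.2,  60. ]), np.float64(0.2596539612491698))
blue plate tri (array([ 665.2, -118.5,   61.1]), np.float64(1.1743425355558874))
top rail y range -195.7101135213992 204.01660082721435
 rail top x [-70.9 -10.6   1.4  10.8  13.7] z 63.0693735746903
-200 27 -3.7550295732779344 3.707904176232852 9.774908552033775 | -180 35 -4.043060830542938 1.9511999304283278 10.54387468
[... 28230 characters left out ...]
 clip [-73.3 150.7  60.4]
  clip [-36.9 150.7  48. ]
  clip [-46.6 150.8  37.5]
  clip [-67.6 150.8  38.3]
  clip [-69.2 150.8  59.8]
  clip [-32.  150.8  40.2]
  clip [-59.5 150.8  41.9]
  clip [-26.7 150.8  51.3]
  clip [-63.6 150.9  40.1]
  clip [-67.1 150.9  59.6]
  clip [-34.  151.   38.2]
  clip [-34.9 151.   47.9]
  clip [-46.9 151.   40.1]
  clip [-35.7 151.   57.5]
  clip [-39.  151.1  46.1]
  clip [-57.3 151.1  39.4]
  clip [-28.7 151.2  49.5]
  clip [-25.9 151.2  41.9]
  clip [-41.4 151.2  49. ]
  clip [-43.5 151.3  49.3]
  clip [-71.9 151.3  36.9]
  clip [-35.  151.7  46. ]
  clip [-50.5 151.7  55.4]
  clip [-37.7 152.2  51.4]
  clip [-45.2 152.2  40.6]
  clip [-67.6 152.6  58.4]
```

```bash
python3 - <<'E'
import cv2,numpy as np
a=cv2.imread("pics/cloud_top.png");b=cv2.imread("pics/cloud_side.png")
cv2.imwrite("pics/cl.png",cv2.resize(np.vstack([a[100:],b[100:]]),(700,600)))
E
```

```text
(no output)
```

View pics/cl.png

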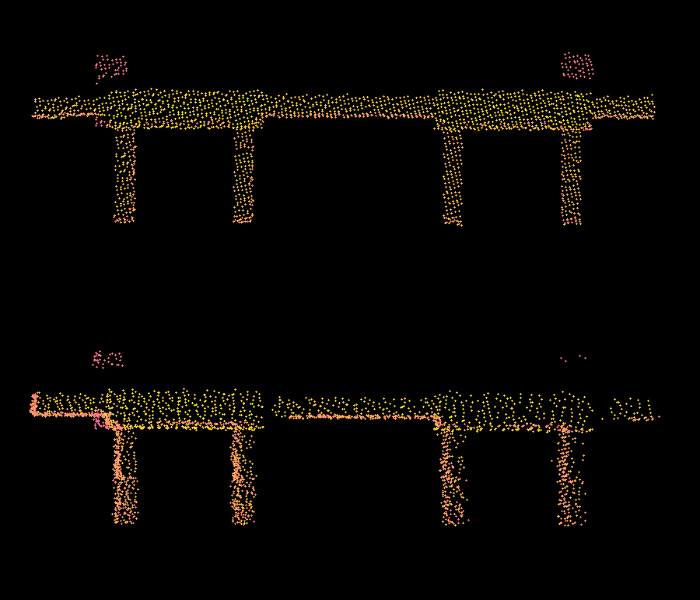

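```bash
cat >> h.py <<'E'
RY=np.array([46.9,205.7]);RY/=np.linalg.norm(RY);RX=np.array([RY[1],-RY[0]]);RO=np.array([688.6,-15.8])
E
python3 - <<'E'
from h import *
np.set_printoptions(suppress=True,precision=2)
for n in("top","side"):
    q=np.load(f"cloud_{n}.npy")
    m=(q[:,2]>50)&(q[:,0]>-30)
    # rail slab and plate mid lines
    for nm,sel in (("slab",(abs(q[:,1])<48)|(q[:,1]>162)|(q[:,1]<-165)),("plates",((q[:,1]>85)&(q[:,1]<130))|((q[:,1]<-85)&(q[:,1]>-130)))):
        p=q[m&sel&(q[:,2]>59)]; c=np.polyfit(p[:,1],p[:,0],1); print(n,nm,"slope deg",np.degrees(c[0]),"x@0",c[1])
        lo=np.array([(b,np.percentile(p[(p[:,1]>=b)&(p[:,1]<b+10),0],4)) for b in range(-200,200,10) if ((p[:,1]>=b)&(p[:,1]<b+10)).sum()>8])
        c=np.polyfit(lo[:,0],lo[:,1],1); print("   front edge slope",np.degrees(c[0]),c[1])
    for nm,a,b in(("B-",-155,-125),("B+",-80,-52),("R-",54,84),("R+",128,160)):
        p=q[(q[:,1]>a)&(q[:,1]<b)&(q[:,0]<-20)]
        print(n,nm,"y",np.percentile(p[:,1],[2,98]).mean(),"lip x",np.percentile(p[:,0],[0,1]),"z range",np.percentile(p[:,2],[1,99]))
P=lambda a,b:RO+RX*a+RY*b
print("red seat",P(-51,106.5),"blue",P(-52,-104.2))
E
```

```text
top slab slope deg -0.08217159062676094 x@0 3.4543655424801387
   front edge slope -0.03203147573091109 -2.4923267124182704
top plates slope deg 0.24289531741749554 x@0 1.524019299473436
   front edge slope 0.16289303197157326 -9.71455519079487
top B- y -142.2082629172898 lip x [-74.7  -74.46] z range [31.45 61.91]
top B+ y -66.12464246911688 lip x [-75.22 -74.78] z range [30.64 63.5 ]
top R- y 68.48492609061132 lip x [-73.47 -73.21] z range [31.94 62.31]
top R+ y 144.50282866313034 lip x [-73.25 -73.13] z range [29.59 62.58]
side slab slope deg 0.36783649329873414 x@0 3.0093611172381554
   front edge slope 0.3286911881066566 -2.670763055465501
side plates slope deg 0.40021526704328597 x@0 -0.5973169480713838
   front edge slope 0.14951022920419696 -10.655032549625398
side B- y -141.96109556388015 lip x [-75.32 -74.91] z range [33.46 62.08]
side B+ y -65.81420242234438 lip x [-75.19 -74.5 ] z range [32.47 61.73]
side R- y 68.90024802144252 lip x [-74.9  -74.09] z range [33.69 60.97]
side R+ y 144.50803404981485 lip x [-74.26 -73.4 ] z range [33.91 61.34]
red seat [662.55  99.37] blue [ 614.74 -105.83]
```

```bash
cat > go.py <<'E'
# prints displacement in tool axes (cm) and rz (deg) to a goal  x y z theta
import sys
from h import *
from rig import bot
from scipy.spatial.transform import Rotation as R
s=bot.sense(); M=R.from_quat(s["eef_rot"]).as_matrix()
th=np.degrees(np.arctan2(M[1,0],M[0,0]))
print("t",round(s["time_s"],2),"pos",s["eef_pos"].round(1),"th",th.round(2),"tilt",np.degrees(M[:2,2]).round(2),"F",s["ft_force"].round(1),"w",round(s["grip_width"],1))
if len(sys.argv)>1:
    g=np.array(list(map(float,sys.argv[1:4]))); print("tool cm",(M.T@(g-s["eef_pos"])/10).round(3))
    if len(sys.argv)>4: print("rz",round(-(float(sys.argv[4])-th),2))
E
python3 -m inch '[{"gripper":0,"translation":[3.6,-3.42,0],"angular":[0,0,0]},{"gripper":0,"translation":[3.6,-3.42,0],"angular":[0,0,0]},{"gripper":0,"translation":[3.6,-3.42,0],"angular":[0,0,0]},{"gripper":0,"translation":[3.6,-3.42,0],"angular":[0,0,0]},{"gripper":0,"translation":[3.6,-3.42,0],"angular":[0,0,0]},{"gripper":0,"translation":[3.6,-3.42,0],"angular":[0,0,0]},{"gripper":0,"translation":[3.6,-3.42,0],"angular":[0,0,0]},{"gripper":0,"translation":[3.6,-3.42,0],"angular":[0,0,0]},{"gripper":0,"translation":[3.6,-3.42,0],"angular":[0,0,0]},{"gripper":0,"translation":[3.6,-3.42,0],"angular":[0,0,0]}]'
python3 -m inch '[{"gripper":0.3,"translation":[0,0,0],"angular":[0,0,-10.2]},{"gripper":0.3,"translation":[0,0,0],"angular":[0,0,-10.2]},{"gripper":0.3,"translation":[0,0,0],"angular":[0,0,-10.2]},{"gripper":0.3,"translation":[0,0,0],"angular":[0,0,-10.2]},{"gripper":0.3,"translation":[0,0,0],"angular":[0,0,-10.2]},{"gripper":0.3,"translation":[0,0,0],"angular":[0,0,-10.2]},{"gripper":0.3,"translation":[0,0,0],"angular":[0,0,-9.7]},{"gripper":0.3,"translation":[0,0,0],"angular":[0,0,0]}]'
python3 go.py 424.5 -125 60 90
```

```text
time_s: 1.35
eef_pos: [425.0, -124.2, 205.3]
eef_rot: [0.986, 0.166, -0.0, -0.0]
ft_force: [-0.3, -0.9, 0.2]
grip_width: 92.9
time_s: 2.35
eef_pos: [424.4, -125.7, 205.1]
eef_rot: [0.707, 0.707, -0.0, -0.0]
ft_force: [-0.4, 0.7, -0.6]
grip_width: 65.2
t 2.35 pos [ 424.4 -125.7  205.1] th 89.96 tilt [-0.04  0.02] F [-0.4  0.7 -0.6] w 65.2
tool cm [ 0.064  0.017 14.514]
rz -0.04
```

```bash
python3 -m inch '[{"gripper":0.3,"translation":[0.06,0,4],"angular":[0,0,0]},{"gripper":0.3,"translation":[0,0,5],"angular":[0,0,0]},{"gripper":0.3,"translation":[0,0,5],"angular":[0,0,0]},{"gripper":0.3,"translation":[0,0,2.5],"angular":[0,0,0]},{"gripper":0.3,"translation":[0,0,0],"angular":[0,0,0]}]'
python3 go.py 424.5 -125 17 90
python3 - <<'E'
from rig import bot
import cv2
for n,(a,b,c,e) in (("side",(330,180,430,320)),("top",(300,230,460,340))):
    f=bot.get_image(n)["frame"]; cv2.imwrite(f"pics/{n}_g1.png",cv2.resize(f[b:e,a:c],None,fx=4,fy=4))
E
```

```text
time_s: 2.98
eef_pos: [422.4, -124.3, 38.2]
eef_rot: [0.708, 0.706, -0.001, -0.002]
ft_force: [0.3, 0.2, 0.2]
grip_width: 65.2
t 2.98 pos [ 422.4 -124.3   38.2] th 89.82 tilt [-0.28  0.12] F [0.3 0.2 0.2] w 65.2
tool cm [-0.078  0.219  2.121]
rz -0.18
```

View pics/side_g1.png

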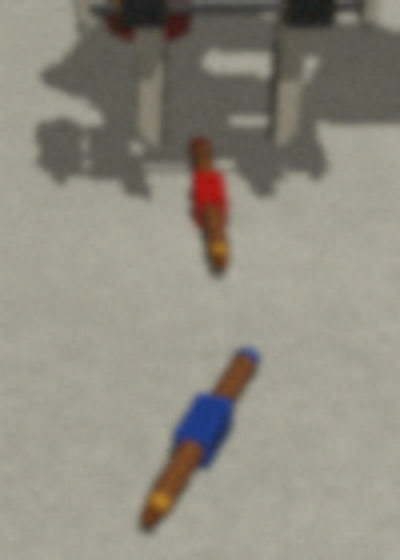

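```bash
python3 - <<'E'
from h import *
d=load("side")
print(proj(d,[[455,-124.3,24.2],[390,-124.3,24.2],[424.5,-125,20],[424.5,-125,0],[424.5,-41,10]]).round(1))
E
python3 go.py 424.5 -125 17 90
```

```text
[[369.8 224.8]
 [396.3 224.7]
 [382.1 226.1]
 [381.8 233.3]
 [384.9 246.9]]
t 3.08 pos [ 425.1 -125.4   41.4] th 89.9 tilt [ 0.03 -0.01] F [-0.4  0.1 -0. ] w 64.8
tool cm [ 0.039 -0.061  2.438]
rz -0.1
```

View pics/top_g1.png

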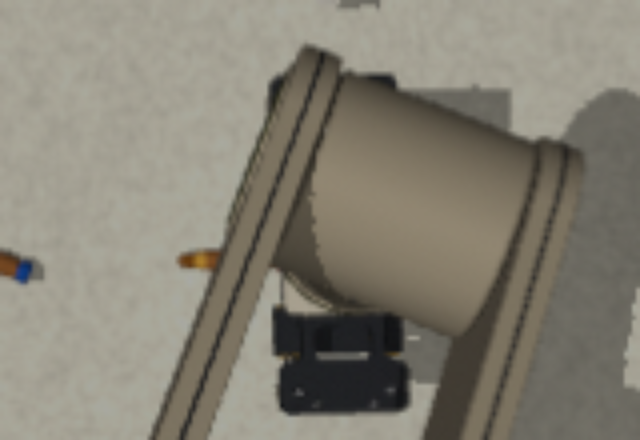

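```bash
python3 - <<'E'
from h import *
from rig import bot
d=bot.get_image("side"); print(bot.sense()["eef_pos"])
np.set_printoptions(suppress=True,precision=1)
f=d["frame"][150:260,330:430]; cv2.imwrite("pics/side_g2.png",cv2.resize(f,None,fx=5,fy=5))
v,u=np.nonzero(d["range_z"]>0); m=(u>350)&(u<420)&(v>150)&(v<240); P=depth(d,np.c_[u[m],v[m]])
k=(abs(P[:,1]+125)<60)&(P[:,2]>8)
q=P[k]
for lo in range(8,100,8):
    z=q[(q[:,2]>=lo)&(q[:,2]<lo+8)]
    if len(z)>3:
        for nm,s in(("L",z[:,0]>445),("mid",(z[:,0]<=445)&(z[:,0]>405)),("R",z[:,0]<=405)):
            if s.sum()>3: print(lo,nm,s.sum(),"x",np.percentile(z[s,0],[3,97]),"y",np.percentile(z[s,1],[3,97]))
E
```

```text
[ 425.78782884 -125.64605651   42.08398639]
8 mid 35 x [416.5 434.3] y [-178.2  -73.4]
16 mid 130 x [416.3 434.1] y [-177.9  -68. ]
56 L 12 x [458.  467.1] y [-120.9 -114.4]
56 R 13 x [382.6 390.9] y [-120.4 -113.7]
64 L 18 x [458.5 470.5] y [-121.9 -114.9]
64 R 20 x [376.6 391.2] y [-120.5 -114.6]
72 L 18 x [458.7 470.5] y [-120.1 -114.7]
72 R 25 x [377.7 391.5] y [-122.7 -113.4]
80 L 20 x [458.7 472.4] y [-133.  -114.6]
80 R 19 x [377.9 391.3] y [-127.5 -113.4]
88 L 19 x [459.  471.9] y [-121.9 -115.1]
88 R 25 x [375.6 391.2] y [-130.2 -113.4]
96 L 23 x [456.8 473.2] y [-121.3 -113.7]
96 R 25 x [376.3 391.4] y [-133.2 -113.9]
```

View pics/side_g2.png

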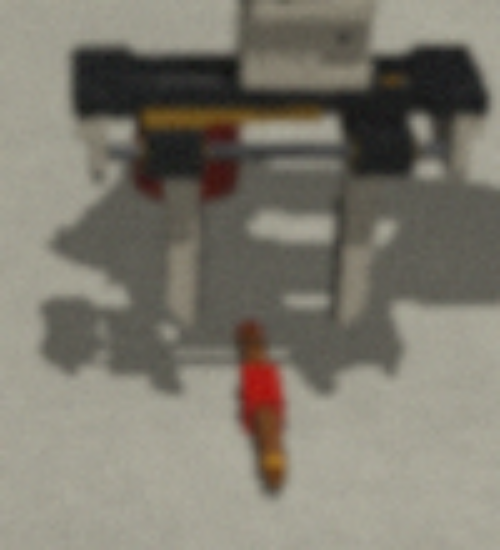

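```bash
python3 - <<'E'
from h import *
from rig import bot
np.set_printoptions(suppress=True,precision=1)
print(bot.sense()["eef_pos"])
d=load("side"); cv2.imwrite("pics/start_grip.png",cv2.resize(d["frame"][0:140,390:510],None,fx=5,fy=5)[:600])
v,u=np.nonzero(d["range_z"]>0); m=(u>410)&(u<490)&(v<130); P=depth(d,np.c_[u[m],v[m]])
k=(np.hypot(P[:,0]-196.5,P[:,1]+566.5)<110)&(P[:,2]>100); q=P[k]
for lo in range(160,300,10):
    z=q[(q[:,2]>=lo)&(q[:,2]<lo+10)]; print(lo,len(z), z.min(0) if len(z) else "", z.max(0) if len(z) else "")
print(proj(d,[[196.5,-566.3,204.5],[196.5,-566.3,190.5]]))
E
```

```text
[ 425.8 -125.6   42.1]
160 0  
170 0  
180 0  
190 0  
200 0  
210 2 [ 185.7 -616.   219. ] [ 211.6 -515.2  219.1]
220 41 [ 168.1 -619.4  220. ] [ 224.3 -506.   229.7]
230 53 [ 167.5 -627.9  230. ] [ 224.7 -502.9  239.9]
240 49 [ 167.4 -620.6  240.2] [ 223.7 -505.9  250. ]
250 47 [ 165.8 -624.3  250.2] [ 224.7 -496.4  259.5]
260 52 [ 166.8 -621.   260.1] [ 225.  -497.8  269.9]
270 54 [ 168.4 -624.3  270. ] [ 225.5 -501.   280. ]
280 52 [ 166.8 -630.1  280. ] [ 226.4 -501.   289.9]
290 49 [ 168.5 -632.5  290.3] [ 230.8 -491.4  299.9]
[[446.5 105.5]
 [446.1 110. ]]
```

View pics/start_grip.png

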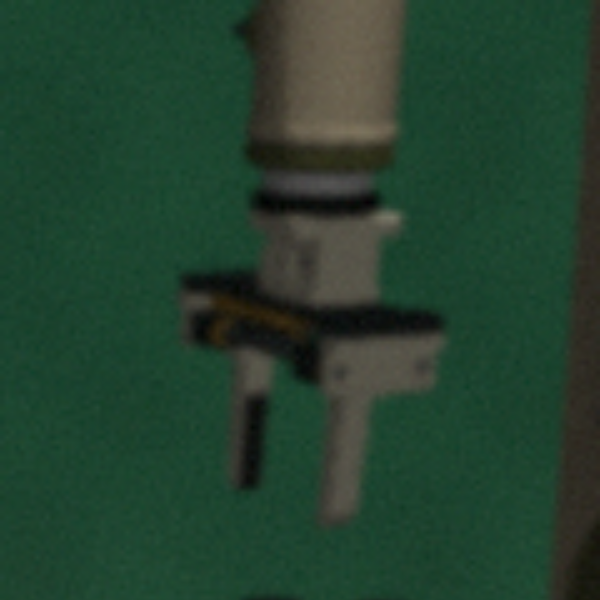

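The start view shows fingertips at (458,104) and (439,98). That puts them about 28 mm higher than the measured TCP pose and the tip length in the text imply. I'll go down in small steps and check against the images.

```bash
python3 -m inch '[{"gripper":0.3,"translation":[0,0,1],"angular":[0,0,0]},{"gripper":0.3,"translation":[0,0,0.6],"angular":[0,0,0]},{"gripper":0.3,"translation":[0,0,0],"angular":[0,0,0]},{"gripper":0.3,"translation":[0,0,0],"angular":[0,0,0]}]'
cat > tips.py <<'E'
from h import *
from rig import bot
import sys
np.set_printoptions(suppress=True,precision=1)
d=bot.get_image("side"); s=bot.sense(); p=s["eef_pos"]; print(p,s["ft_force"],s["grip_width"])
v,u=np.nonzero(d["range_z"]>0); P=depth(d,np.c_[u,v])
k=(np.hypot(P[:,0]-p[0],P[:,1]-p[1])<75)&(P[:,2]>p[2]-40)&(P[:,2]<p[2]+90)&(P[:,2]>4); q=P[k]
for lo in np.arange(4,110,6):
    z=q[(q[:,2]>=lo)&(q[:,2]<lo+6)&(abs(q[:,0]-p[0])>14)]
    if len(z)>1: print(lo,len(z),z.min(0),z.max(0))
c=proj(d,[p])[0].astype(int); a=max(c[0]-60,0); b=max(c[1]-70,0)
cv2.imwrite(sys.argv[1],cv2.resize(d["frame"][b:b+120,a:a+120],None,fx=5,fy=5))
E
python3 tips.py pics/side_g3.png
```

```text
time_s: 3.62
eef_pos: [424.7, -125.2, 24.6]
eef_rot: [0.707, 0.707, 0.0, -0.0]
ft_force: [-0.3, -0.6, -0.4]
grip_width: 65.1
[ 424.8 -125.3   24.7] [-0.6 -0.  -0.5] 65.0071317502798
4 16 [ 373.8 -175.4    4. ] [471.1 -55.6   5.2]
40 22 [ 382.6 -130.7   40.1] [ 465.3 -114.    46. ]
46 26 [ 377.8 -133.3   46.1] [ 469.9 -115.    51.9]
52 27 [ 376.4 -121.1   52. ] [ 470.2 -112.7   57.7]
58 31 [ 376.2 -120.9   58. ] [ 470.4 -114.2   63.8]
64 26 [ 376.5 -123.1   64.2] [ 470.5 -113.5   69.7]
70 34 [ 374.6 -129.6   70. ] [ 472.4 -114.8   75.9]
76 36 [ 374.9 -129.2   76.1] [ 472.8 -113.7   81.8]
82 36 [ 375.5 -132.4   82.1] [ 473.1 -113.3   87.9]
88 34 [ 375.7 -132.5   88. ] [ 473.4 -113.6   93.9]
94 39 [ 373.6 -127.    94.2] [ 473.5 -112.7  100. ]
100 36 [ 374.6 -132.6  100.2] [ 473.5 -112.5  106. ]
106 37 [ 374.3 -136.3  106.3] [ 473.7 -110.7  111.9]
```

View pics/side_g3.png

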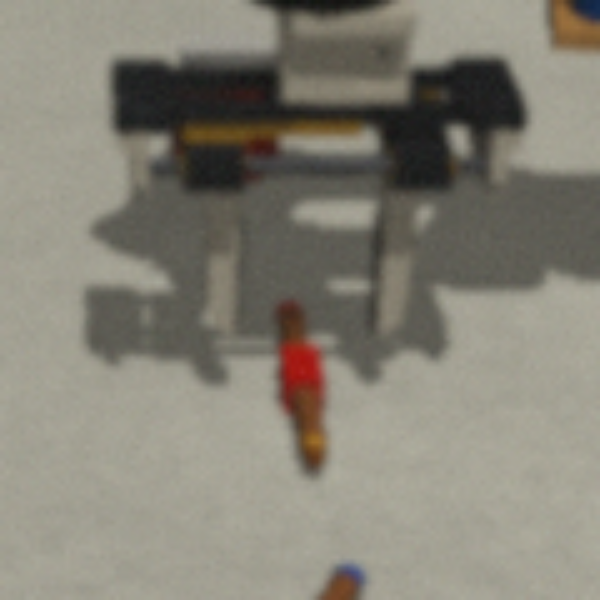

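```bash
python3 -m inch '[{"gripper":0.3,"translation":[0,0,1],"angular":[0,0,0]},{"gripper":0.3,"translation":[0,0,1],"angular":[0,0,0]},{"gripper":0.3,"translation":[0,0,0.5],"angular":[0,0,0]},{"gripper":0.3,"translation":[0,0,0],"angular":[0,0,0]},{"gripper":0.3,"translation":[0,0,0],"angular":[0,0,0]}]'
python3 tips.py pics/side_g4.png
```

```text
time_s: 4.3
eef_pos: [424.8, -125.2, -0.3]
eef_rot: [0.707, 0.707, 0.0, 0.0]
ft_force: [-0.3, 0.5, 0.2]
grip_width: 65.2
[ 424.9 -125.3   -0.2] [-0.  -0.  -0.5] 65.26125470738778
4 14 [ 358.9 -194.3    4. ] [480.9 -82.    5.5]
10 2 [ 390.7 -119.6   14.7] [ 457.  -118.2   15.9]
16 19 [ 381.2 -123.4   16.2] [ 467.  -115.1   22. ]
22 33 [ 376.4 -125.8   22.1] [ 469.7 -111.8   27.9]
28 28 [ 377.5 -128.7   28.3] [ 471.6 -112.9   34. ]
34 30 [ 378.  -130.4   34.3] [ 471.7 -112.9   39.8]
40 31 [ 375.2 -131.    40.3] [ 472.1 -114.8   45.8]
46 31 [ 375.6 -133.1   46.1] [ 472.4 -112.    51.9]
52 35 [ 375.8 -124.8   52. ] [ 472.6 -112.5   58. ]
58 31 [ 376.  -123.3   58. ] [ 472.8 -113.3   64. ]
64 31 [ 374.2 -123.8   64.2] [ 472.9 -112.6   69.8]
70 38 [ 374.3 -128.5   70.2] [ 473.  -114.4   75.9]
76 33 [ 375.4 -123.5   76. ] [ 473.1 -114.    82. ]
82 30 [ 372.8 -125.8   82.1] [ 473.3 -112.    87.2]
88 13 [ 373.7 -121.7   88.1] [ 473.2 -114.1   89.5]
```

View pics/side_g4.png

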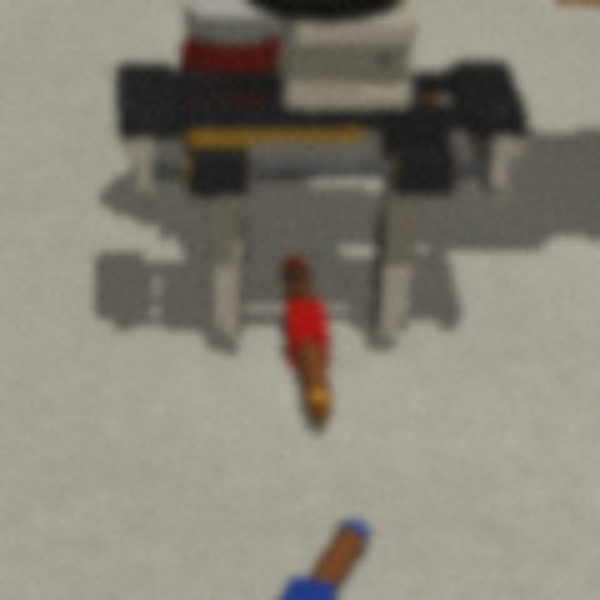

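```bash
python3 -m inch '[{"gripper":0.3,"translation":[0,0,0.6],"angular":[0,0,0]},{"gripper":0.3,"translation":[0,0,0.5],"angular":[0,0,0]},{"gripper":0.3,"translation":[0,0,0],"angular":[0,0,0]},{"gripper":0.3,"translation":[0,0,0],"angular":[0,0,0]}]'
python3 -m inch '[{"gripper":1,"translation":[0,0,0],"angular":[0,0,0]},{"gripper":1,"translation":[0,0,0],"angular":[0,0,0]},{"gripper":1,"translation":[0,0,0],"angular":[0,0,0]},{"gripper":1,"translation":[0,0,0],"angular":[0,0,0]},{"gripper":1,"translation":[0,0,0],"angular":[0,0,0]},{"gripper":1,"translation":[0,0,0],"angular":[0,0,0]}]' 35
python3 tips.py pics/side_g5.png|head -6
```

```text
time_s: 4.85
eef_pos: [424.6, -125.2, -11.5]
eef_rot: [0.707, 0.707, -0.0, -0.0]
ft_force: [1.0, -0.0, -0.1]
grip_width: 65.2
time_s: 5.6
eef_pos: [424.7, -125.2, -11.4]
eef_rot: [0.707, 0.707, 0.0, 0.0]
ft_force: [-0.5, -0.6, 0.6]
grip_width: 19.6
[ 424.7 -125.2  -11.4] [ 0.2 -0.5 -0.1] 19.348437868022774
4 31 [ 366.  -189.3    4. ] [494.1 -69.1  10. ]
10 17 [ 400.5 -120.5   10.1] [ 447.1 -113.7   15.9]
16 16 [ 400.9 -120.5   16.2] [ 447.4 -113.5   22. ]
22 22 [ 398.6 -120.3   22.1] [ 447.8 -112.5   27.7]
28 18 [ 398.7 -132.9   28. ] [ 449.2 -113.2   33.7]
```

View pics/side_g5.png

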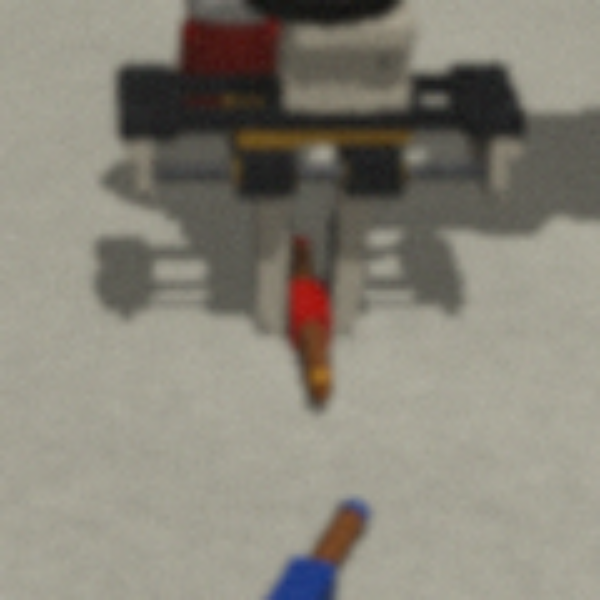

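```bash
python3 -m inch '[{"gripper":1,"translation":[0,0,-2],"angular":[0,0,0]},{"gripper":1,"translation":[0,0,-3.5],"angular":[0,0,0]},{"gripper":1,"translation":[0,0,-3],"angular":[0,0,0]},{"gripper":1,"translation":[0,0,0],"angular":[0,0,0]}]'
python3 -m inch '[{"gripper":1,"translation":[2.98,2.24,0],"angular":[0,0,1.6]},{"gripper":1,"translation":[2.98,2.24,0],"angular":[0,0,1.6]},{"gripper":1,"translation":[2.98,2.24,0],"angular":[0,0,1.6]},{"gripper":1,"translation":[2.98,2.24,0],"angular":[0,0,1.6]},{"gripper":1,"translation":[2.98,2.24,0],"angular":[0,0,1.6]},{"gripper":1,"translation":[2.98,2.24,0],"angular":[0,0,1.6]},{"gripper":1,"translation":[2.98,2.24,0],"angular":[0,0,1.6]},{"gripper":1,"translation":[2.98,2.24,0],"angular":[0,0,1.6]},{"gripper":1,"translation":[0,0,0],"angular":[0,0,0]},{"gripper":1,"translation":[0,0,0],"angular":[0,0,0]}]'
python3 go.py 604 113 45 77
```

```text
time_s: 6.15
eef_pos: [426.7, -126.1, 76.1]
eef_rot: [0.707, 0.707, 0.001, 0.002]
ft_force: [-0.6, -0.4, -0.2]
grip_width: 19.9
time_s: 7.4
eef_pos: [624.4, 93.9, 71.7]
eef_rot: [0.781, 0.624, -0.001, -0.001]
ft_force: [-0.4, -0.0, 0.6]
grip_width: 19.7
t 7.4 pos [624.4  93.9  71.7] th 77.26 tilt [-0.16 -0.03] F [-0.4 -0.   0.6] w 19.7
tool cm [ 1.416 -2.409  2.674]
rz 0.26
```

```bash
python3 -m inch '[{"gripper":1,"translation":[1.42,-2.41,0],"angular":[0,0,0.3]},{"gripper":1,"translation":[0,0,2],"angular":[0,0,0]},{"gripper":1,"translation":[0,0,2],"angular":[0,0,0]},{"gripper":1,"translation":[0,0,0.8],"angular":[0,0,0]},{"gripper":1,"translation":[0,0,0],"angular":[0,0,0]},{"gripper":1,"translation":[0,0,0],"angular":[0,0,0]}]'
python3 go.py 604 113 23.6 77
cat > look.py <<'E'
from h import *
from rig import bot
import sys
np.set_printoptions(suppress=True,precision=1)
tag=sys.argv[1]
for n in("side","top"):
    d=bot.get_image(n); np.savez(f"{n}{tag}.npz",**{k:np.array(v) for k,v in d.items()})
    a,b,c,e=((200,190,360,310) if n=="side" else (240,150,420,280))
    cv2.imwrite(f"pics/{n}_{tag}.png",cv2.resize(d["frame"][b:e,a:c],None,fx=4,fy=4,interpolation=cv2.INTER_CUBIC))
E
python3 look.py p1
```

```text
time_s: 8.15
eef_pos: [606.0, 113.1, 26.0]
eef_rot: [0.783, 0.622, 0.0, 0.0]
ft_force: [0.2, 0.2, -0.4]
grip_width: 19.6
t 8.15 pos [606.  113.1  26. ] th 76.91 tilt [0.04 0.  ] F [ 0.2  0.2 -0.4] w 19.6
tool cm [-0.061 -0.194  0.241]
rz -0.09
```

View pics/side_p1.png

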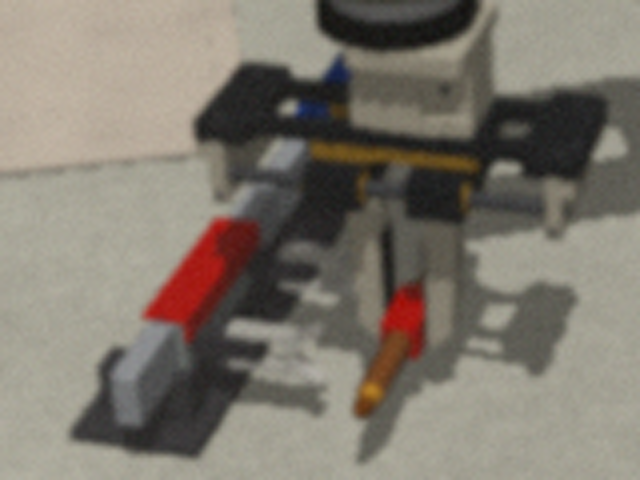

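View pics/top_p1.png

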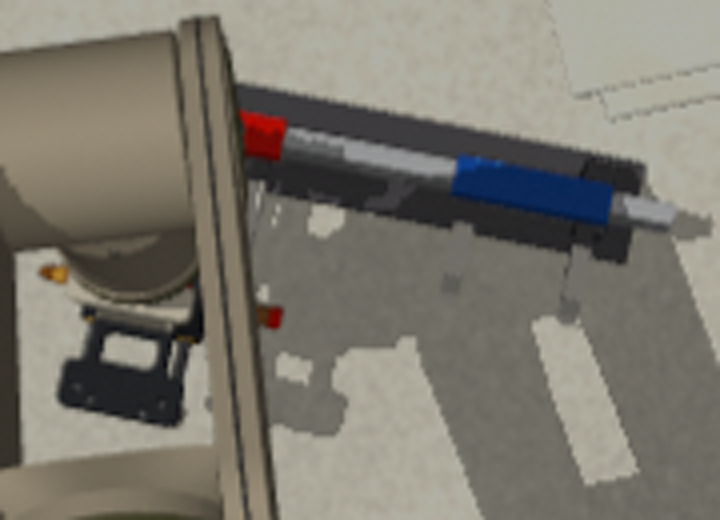

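The side view shows the red grip at about (301,270) in the frame, held level in front of the red clips with the tip towards +y. The top view shows both the tip (253,218) and the cap end (308,229).

```bash
cat > tool.py <<'E'
import sys
from h import *
np.set_printoptions(suppress=True,precision=1)
tag=sys.argv[1]; p=np.array(list(map(float,sys.argv[2:4]))); hue=sys.argv[4]
RY=np.array([.2258,.9742]);RX=np.array([RY[1],-RY[0]])
for n in("side","top"):
    d=load(n,tag); hsv=cv2.cvtColor(d["frame"],cv2.COLOR_BGR2HSV)
    v,u=np.nonzero((d["range_z"]>0)&(hsv[...,1]>110)&(hsv[...,2]>45)); P=depth(d,np.c_[u,v])
    q=np.c_[(P[:,:2]-p)@RX,(P[:,:2]-p)@RY,P[:,2]]
    k=(abs(q[:,0])<25)&(abs(q[:,1])<100)&(q[:,2]>10)&(q[:,2]<75); q=q[k];hh=hsv[v[k],u[k],0]
    print(n,"all y",q[:,1].min(),q[:,1].max())
    for nm,s in(("tip shaft",q[:,1]>27),("cap shaft",q[:,1]<-25)):
        if s.sum()>5: z=q[s]; print(" ",nm,s.sum(),"ztop",np.percentile(z[:,2],[5,50,95]),"x",np.percentile(z[:,0],[3,97]),"slope dx/dy deg",np.degrees(np.polyfit(z[:,1],z[:,0],1)[0]),"slope z",np.degrees(np.polyfit(z[:,1],z[:,2],1)[0]))
    g=((hh<6)|(hh>174)) if hue=="red" else ((hh>105)&(hh<130))
    g=g&(abs(q[:,1])<32)
    if g.sum()>5: z=q[g]; print("  grip",g.sum(),"y",np.percentile(z[:,1],[2,98]),"x",np.percentile(z[:,0],[3,97]),"z",np.percentile(z[:,2],[3,97]))
E
python3 tool.py p1 606 113.1 red; python3 go.py
```

```text
side all y -27.808838576209446 85.21095785799069
  tip shaft 123 ztop [49.7 53.6 56.5] x [-6.8  3.7] slope dx/dy deg 1.0864148096670467 slope z -2.537414028197271
  grip 131 y [-15.8  22.5] x [-10.4   9.1] z [43.1 59.8]
top all y -72.38460382260477 82.23261225778757
  tip shaft 21 ztop [49.8 52.9 57.5] x [-5.8  2. ] slope dx/dy deg 0.36065077477224744 slope z -8.055815494327847
  cap shaft 30 ztop [48.1 54.1 56.4] x [-6.4  4.2] slope dx/dy deg -7.316378671389323 slope z 12.751331873860053
t 8.25 pos [606.3 113.3  26.4] th 76.92 tilt [0.08 0.01] F [-0.2 -0.7 -0. ] w 19.4
```

```bash
python3 -m inch '[{"gripper":1,"translation":[-0.13,0.5,0.23],"angular":[0,0,0]},{"gripper":1,"translation":[0,1.2,0],"angular":[0,0,0]},{"gripper":1,"translation":[0,1,0],"angular":[0,0,0]},{"gripper":1,"translation":[0,0,0],"angular":[0,0,0]},{"gripper":1,"translation":[0,0,0],"angular":[0,0,0]}]' 45
python3 go.py 662.5 99.4 23.6 77; python3 look.py p2; python3 tool.py p2 632.5 105.8 red
```

```text
time_s: 8.88
eef_pos: [631.3, 106.0, 23.0]
eef_rot: [0.783, 0.622, -0.0, -0.0]
ft_force: [0.5, 0.2, -1.3]
grip_width: 19.5
t 8.88 pos [631.3 106.   23. ] th 76.92 tilt [-0.03 -0.  ] F [ 0.5  0.2 -1.3] w 19.5
tool cm [ 0.066  3.187 -0.062]
rz -0.08
side all y -37.212580755293416 84.76378131822293
  tip shaft 121 ztop [46.3 50.6 52.9] x [-8.3  2. ] slope dx/dy deg 1.3977844022937023 slope z -2.9702834074827136
  grip 134 y [-14.2  22.2] x [-11.6   8.1] z [38.3 56.8]
top all y -72.42683399520422 82.14422259678138
  tip shaft 24 ztop [44.4 49.1 55.4] x [-7.3  1.4] slope dx/dy deg 5.997252362193531 slope z -5.2493047322191755
  cap shaft 25 ztop [43.6 49.8 53.9] x [-8.2  3.2] slope dx/dy deg 10.282053901989741 slope z 2.298589092111283
```

View pics/side_p2.png

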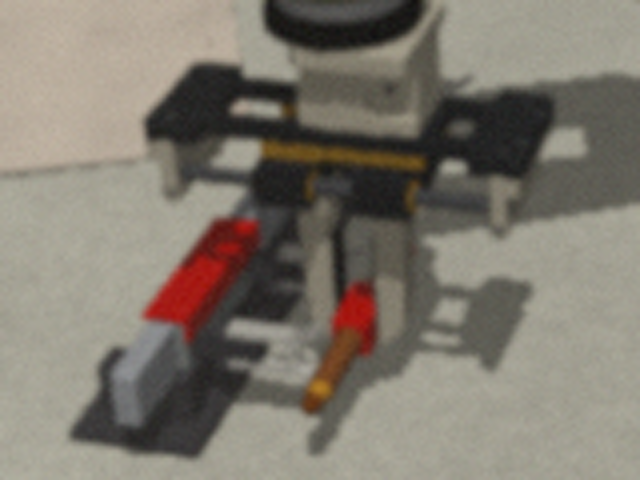

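```bash
python3 -m inch '[{"gripper":1,"translation":[0.02,0.8,-0.06],"angular":[0,0,0]},{"gripper":1,"translation":[0,0.8,0],"angular":[0,0,0]},{"gripper":1,"translation":[0,0.4,0],"angular":[0,0,0]},{"gripper":1,"translation":[0,0,0],"angular":[0,0,0]}]'
python3 go.py 662.5 99.4 23.6 77
python3 -m inch '[{"gripper":1,"translation":[0,0.4,0],"angular":[0,0,0]},{"gripper":1,"translation":[0,0.4,0],"angular":[0,0,0]},{"gripper":1,"translation":[0,0,0],"angular":[0,0,0]}]'
python3 go.py 662.5 99.4 23.6 77
```

```text
time_s: 9.48
eef_pos: [650.3, 101.7, 23.1]
eef_rot: [0.783, 0.622, -0.001, -0.001]
ft_force: [-4.4, 1.5, -1.1]
grip_width: 19.4
t 9.47 pos [650.3 101.7  23.1] th 76.92 tilt [-0.12  0.  ] F [-4.4  1.5 -1.1] w 19.4
tool cm [ 0.055  1.239 -0.053]
rz -0.08
time_s: 9.85
eef_pos: [660.5, 99.5, 24.5]
eef_rot: [0.783, 0.622, 0.001, 0.001]
ft_force: [4.4, -0.4, -4.4]
grip_width: 19.5
t 9.85 pos [660.5  99.5  24.5] th 76.91 tilt [ 0.19 -0.02] F [ 4.4 -0.4 -4.4] w 19.5
tool cm [0.039 0.196 0.09 ]
rz -0.09
```

```bash
python3 -m inch '[{"gripper":1,"translation":[0,0.3,0],"angular":[0,0,0]},{"gripper":1,"translation":[0,0,0],"angular":[0,0,0]},{"gripper":1,"translation":[0,0,0],"angular":[0,0,0]}]'
python3 go.py
python3 -m inch '[{"gripper":1,"translation":[0,0.15,0],"angular":[0,0,0]},{"gripper":1,"translation":[0,0,0],"angular":[0,0,0]},{"gripper":1,"translation":[0,0,0],"angular":[0,0,0]}]'
python3 go.py
```

```text
time_s: 10.22
eef_pos: [661.7, 99.2, 24.0]
eef_rot: [0.783, 0.622, 0.0, 0.0]
ft_force: [0.3, -0.0, -0.6]
grip_width: 19.7
t 10.22 pos [661.7  99.2  24. ] th 76.93 tilt [0.01 0.  ] F [ 0.3 -0.  -0.6] w 19.7
time_s: 10.6
eef_pos: [662.7, 99.0, 23.8]
eef_rot: [0.783, 0.622, -0.0, -0.0]
ft_force: [-2.4, 1.1, 0.4]
grip_width: 19.6
t 10.6 pos [662.7  99.   23.8] th 76.93 tilt [-0.04  0.01] F [-2.4  1.1  0.4] w 19.6
```

```bash
python3 -m inch '[{"gripper":1,"translation":[0,0.15,0],"angular":[0,0,0]},{"gripper":1,"translation":[0,0,0],"angular":[0,0,0]},{"gripper":1,"translation":[0,0,0],"angular":[0,0,0]}]'
python3 go.py
python3 -m inch '[{"gripper":1,"translation":[0,0.15,0],"angular":[0,0,0]},{"gripper":1,"translation":[0,0,0],"angular":[0,0,0]},{"gripper":1,"translation":[0,0,0],"angular":[0,0,0]}]'
python3 go.py; python3 look.py p3;  python3 tool.py p3 662.9 98.9 red
```

```text
time_s: 10.98
eef_pos: [662.8, 99.0, 23.5]
eef_rot: [0.783, 0.622, -0.001, -0.001]
ft_force: [-9.2, 1.6, 5.0]
grip_width: 19.7
t 10.97 pos [662.8  99.   23.5] th 76.94 tilt [-0.21  0.02] F [-9.2  1.6  5. ] w 19.7
time_s: 11.35
eef_pos: [662.8, 99.0, 23.3]
eef_rot: [0.783, 0.622, -0.002, -0.002]
ft_force: [-15.2, 2.5, 8.9]
grip_width: 19.8
t 11.35 pos [662.8  99.   23.3] th 76.96 tilt [-0.38  0.03] F [-15.2   2.5   8.9] w 19.8
side all y -68.8293584510416 85.94980611308074
  tip shaft 90 ztop [45.9 50.2 53.1] x [-6.6  4. ] slope dx/dy deg 2.2989437617846638 slope z -4.473386280840922
  grip 112 y [-15.7  21.5] x [-10.1  10.4] z [48.7 57.5]
top all y -72.80391751202926 81.73634230557674
  tip shaft 25 ztop [45.7 50.  53.2] x [-5.9  2.8] slope dx/dy deg 9.833477905486102 slope z -4.854415137569429
  cap shaft 24 ztop [47.  50.1 56. ] x [-6.7  3.9] slope dx/dy deg -8.171655003562716 slope z 0.37411006219439213
```

View pics/side_p3.png

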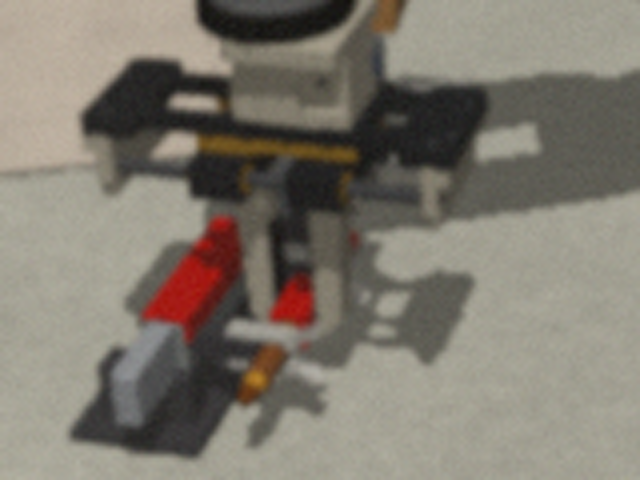

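```bash
python3 -m inch '[{"gripper":1,"translation":[0,-0.38,0],"angular":[0,0,0]},{"gripper":0.66,"translation":[0,0,0],"angular":[0,0,0]},{"gripper":0.66,"translation":[0,0,0],"angular":[0,0,0]},{"gripper":0.66,"translation":[0,0,0],"angular":[0,0,0]}]'
python3 go.py
```

```text
time_s: 11.95
eef_pos: [662.7, 98.9, 24.0]
eef_rot: [0.783, 0.622, 0.0, 0.0]
ft_force: [-0.8, 0.5, 0.5]
grip_width: 32.0
t 11.95 pos [662.7  98.9  24. ] th 76.92 tilt [ 0.04 -0.  ] F [-0.8  0.5  0.5] w 32.0
```

```bash
python3 -m inch '[{"gripper":0.66,"translation":[0,0,-1.5],"angular":[0,0,0]},{"gripper":0.66,"translation":[0,0,-3.5],"angular":[0,0,0]},{"gripper":0.66,"translation":[0,0,-4],"angular":[0,0,0]},{"gripper":0.66,"translation":[0,0,0],"angular":[0,0,0]}]'
python3 go.py 446.8 121.9 115 67;python3 look.py p4;  python3 tool.py p4 662.9 98.9 red
```

```text
time_s: 12.45
eef_pos: [666.0, 99.3, 120.4]
eef_rot: [0.783, 0.622, 0.004, 0.003]
ft_force: [-0.7, -0.7, 0.8]
grip_width: 31.6
t 12.45 pos [666.   99.3 120.4] th 76.93 tilt [0.54 0.04] F [-0.7 -0.7  0.8] w 31.6
tool cm [ -2.759 -21.865   0.334]
rz 9.93
side all y -72.62513592652252 88.18790598922033
  tip shaft 89 ztop [45.9 50.2 53.5] x [-8.3  3.5] slope dx/dy deg 1.9706244574440785 slope z -5.457943122596119
  cap shaft 41 ztop [44.9 51.5 52.7] x [-7.8 17.1] slope dx/dy deg 10.160494464678399 slope z -3.841900034366231
  grip 152 y [-18.1  22. ] x [-11.4   8. ] z [42.6 57.3]
top all y -72.4870708704675 82.18378440288538
  tip shaft 11 ztop [45.2 50.1 53.2] x [-5.5  0.3] slope dx/dy deg 13.959375961679399 slope z -25.049742843306603
  cap shaft 26 ztop [44.9 50.  54.3] x [-8.4  3.6] slope dx/dy deg 7.330692410890845 slope z -5.579552927999002
  grip 21 y [-18.4  16.9] x [-11.4   4.2] z [38.7 58.3]
```

View pics/side_p4.png

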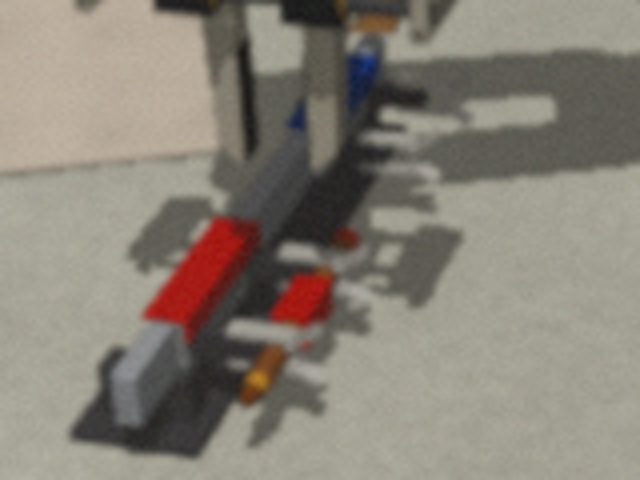

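The side view shows the red grip at (275,264) in the frame, between its clips. Both jaws are over the shafts and it stayed put after release. Next is blue.

```bash
python3 -m inch '[{"gripper":0.66,"translation":[-0.55,-4.37,0],"angular":[0,0,0]},{"gripper":0.66,"translation":[-0.55,-4.37,0],"angular":[0,0,0]},{"gripper":0.3,"translation":[-0.55,-4.37,0],"angular":[0,0,0]},{"gripper":0.3,"translation":[-0.55,-4.37,0],"angular":[0,0,0]},{"gripper":0.3,"translation":[-0.55,-4.37,0],"angular":[0,0,0]},{"gripper":0.3,"translation":[0,0,0],"angular":[0,0,9.9]},{"gripper":0.3,"translation":[0,0,0],"angular":[0,0,0]},{"gripper":0.3,"translation":[0,0,0],"angular":[0,0,0]}]'
python3 go.py 446.8 121.9 15 67
```

```text
time_s: 13.55
eef_pos: [443.3, 121.6, 113.4]
eef_rot: [0.833, 0.554, -0.0, -0.0]
ft_force: [-0.2, -0.2, -1.2]
grip_width: 65.1
t 13.55 pos [443.3 121.6 113.4] th 67.23 tilt [-0.05 -0.01] F [-0.2 -0.2 -1.2] w 65.1
tool cm [0.172 0.321 9.839]
rz 0.23
```

```bash
python3 -m inch '[{"gripper":0.3,"translation":[0.17,0.32,3],"angular":[0,0,0.2]},{"gripper":0.3,"translation":[0,0,4],"angular":[0,0,0]},{"gripper":0.3,"translation":[0,0,2.5],"angular":[0,0,0]},{"gripper":0.3,"translation":[0,0,1],"angular":[0,0,0]},{"gripper":0.3,"translation":[0,0,0],"angular":[0,0,0]},{"gripper":0.3,"translation":[0,0,0],"angular":[0,0,0]}]'
python3 go.py 446.8 121.9 -11.4 67; python3 tips.py pics/side_b1.png | head -7
```

```text
time_s: 14.3
eef_pos: [448.1, 122.2, 10.1]
eef_rot: [0.835, 0.551, 0.001, 0.0]
ft_force: [1.1, -0.0, -0.0]
grip_width: 64.9
t 14.3 pos [448.1 122.2  10.1] th 66.85 tilt [0.11 0.02] F [ 1.1 -0.  -0. ] w 64.9
tool cm [-0.077 -0.112  2.148]
rz -0.15
[448.2 122.2  10.2] [-0.3 -0.6  0.4] 65.12726417020016
4 12 [413.8  61.7   4.2] [484.5 186.5   9.8]
10 53 [413.9  58.3  10.3] [478.7 191.8  16. ]
16 111 [414.8  58.   16. ] [476.8 191.7  21.5]
22 13 [415.4 107.2  24.2] [484.9 145.7  27.8]
28 33 [405.9 101.3  28.4] [491.3 148.5  34. ]
34 50 [401.2 103.   34. ] [493.3 148.8  39.9]
```

View pics/side_b1.png

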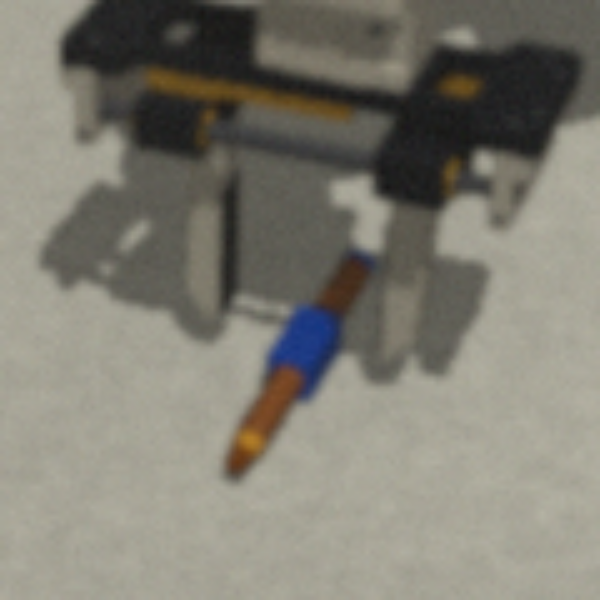

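The fingertips at (215,325) and (395,360) in the crop straddle the blue grip at (305,345), about 24 mm up and square to it. I'll go down and grip.

```bash
python3 -m inch '[{"gripper":0.3,"translation":[-0.08,-0.11,1],"angular":[0,0,0]},{"gripper":0.3,"translation":[0,0,1.14],"angular":[0,0,0]},{"gripper":0.3,"translation":[0,0,0],"angular":[0,0,0]},{"gripper":0.3,"translation":[0,0,0],"angular":[0,0,0]}]'
python3 -m inch '[{"gripper":1,"translation":[0,0,0],"angular":[0,0,0]},{"gripper":1,"translation":[0,0,0],"angular":[0,0,0]},{"gripper":1,"translation":[0,0,0],"angular":[0,0,0]},{"gripper":1,"translation":[0,0,0],"angular":[0,0,0]},{"gripper":1,"translation":[0,0,0],"angular":[0,0,0]},{"gripper":1,"translation":[0,0,0],"angular":[0,0,0]}]' 45
python3 go.py
```

```text
time_s: 14.85
eef_pos: [445.8, 121.7, -12.8]
eef_rot: [0.835, 0.551, 0.0, 0.0]
ft_force: [1.5, 0.1, 1.5]
grip_width: 65.0
time_s: 15.6
eef_pos: [445.3, 121.7, -12.8]
eef_rot: [0.835, 0.551, -0.0, -0.0]
ft_force: [0.4, 0.3, -0.7]
grip_width: 19.6
t 15.6 pos [445.3 121.7 -12.8] th 66.83 tilt [-0.03 -0.  ] F [ 0.4  0.3 -0.7] w 19.6
```

```bash
python3 -m inch '[{"gripper":1,"translation":[0,0,-2],"angular":[0,0,0]},{"gripper":1,"translation":[0,0,-3.5],"angular":[0,0,0]},{"gripper":1,"translation":[0,0,-3],"angular":[0,0,0]},{"gripper":1,"translation":[0,0,0],"angular":[0,0,0]}]'
python3 -m inch '[{"gripper":1,"translation":[-2.55,3.1,0],"angular":[0,0,0]},{"gripper":1,"translation":[-2.55,3.1,0],"angular":[0,0,0]},{"gripper":1,"translation":[-2.55,3.1,0],"angular":[0,0,0]},{"gripper":1,"translation":[-2.55,3.1,0],"angular":[0,0,0]},{"gripper":1,"translation":[-2.55,3.1,0],"angular":[0,0,0]},{"gripper":1,"translation":[-2.55,3.1,0],"angular":[0,0,0]},{"gripper":1,"translation":[0,0,0],"angular":[0,0,-10]},{"gripper":1,"translation":[0,0,0],"angular":[0,0,0]},{"gripper":1,"translation":[0,0,0],"angular":[0,0,0]}]'
python3 go.py 556.2 -92.3 24 77
```

```text
time_s: 16.1
eef_pos: [447.7, 122.1, 74.9]
eef_rot: [0.835, 0.551, 0.002, 0.001]
ft_force: [-0.3, -0.5, -0.1]
grip_width: 19.6
time_s: 17.23
eef_pos: [555.6, -91.6, 71.3]
eef_rot: [0.785, 0.62, -0.0, -0.001]
ft_force: [-0.9, -0.9, -0.6]
grip_width: 19.5
t 17.23 pos [555.6 -91.6  71.3] th 76.64 tilt [-0.09  0.03] F [-0.9 -0.9 -0.6] w 19.5
tool cm [-0.052  0.086  4.73 ]
rz -0.36
```

```bash
python3 -m inch '[{"gripper":1,"translation":[-0.05,0,2],"angular":[0,0,-0.3]},{"gripper":1,"translation":[0,0,2],"angular":[0,0,0]},{"gripper":1,"translation":[0,0,0.85],"angular":[0,0,0]},{"gripper":1,"translation":[0,0,0],"angular":[0,0,0]},{"gripper":1,"translation":[0,0,0],"angular":[0,0,0]}]'
python3 go.py 614.7 -105.8 22.5 77
python3 look.py q1;  python3 tool.py q1 556.2 -92.3 blue; python3 go.py
```

```text
time_s: 17.85
eef_pos: [556.7, -92.7, 24.4]
eef_rot: [0.782, 0.623, 0.0, 0.0]
ft_force: [0.3, -0.3, -0.4]
grip_width: 19.2
t 17.85 pos [556.7 -92.7  24.4] th 77.12 tilt [ 0.04 -0.01] F [ 0.3 -0.3 -0.4] w 19.2
tool cm [0.019 5.949 0.191]
rz 0.12
side all y -9.186587775123371 84.72670266687705
  tip shaft 72 ztop [49.3 53.4 56.3] x [-6.8  3.6] slope dx/dy deg 0.1810442195072564 slope z -2.9221740854220157
  grip 63 y [-8.7 23.8] x [-10.    9.4] z [47.1 60.5]
top all y -72.23556368081786 83.59297467124358
  tip shaft 30 ztop [49.7 53.9 58.3] x [-6.4  4. ] slope dx/dy deg -0.17659567385180036 slope z -2.0018153714374742
  cap shaft 43 ztop [49.  53.9 58.5] x [-5.7  4.4] slope dx/dy deg -1.2237557015354192 slope z -0.6204239742494049
t 17.95 pos [557.  -92.8  24.8] th 77.12 tilt [ 0.08 -0.02] F [ 0.1 -1.1 -1.3] w 19.3
```

View pics/side_q1.png

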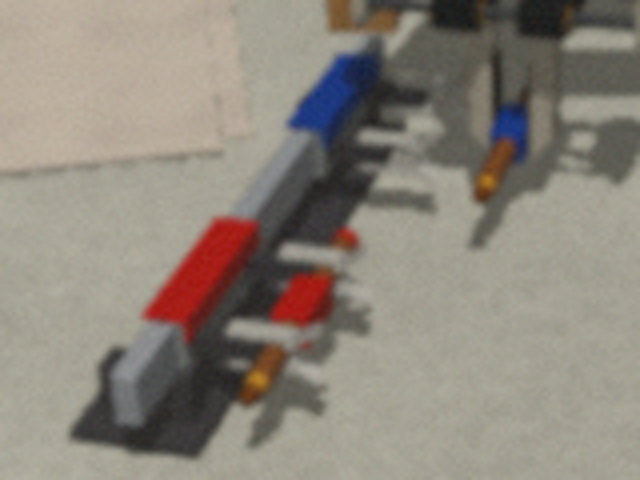

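View pics/top_q1.png

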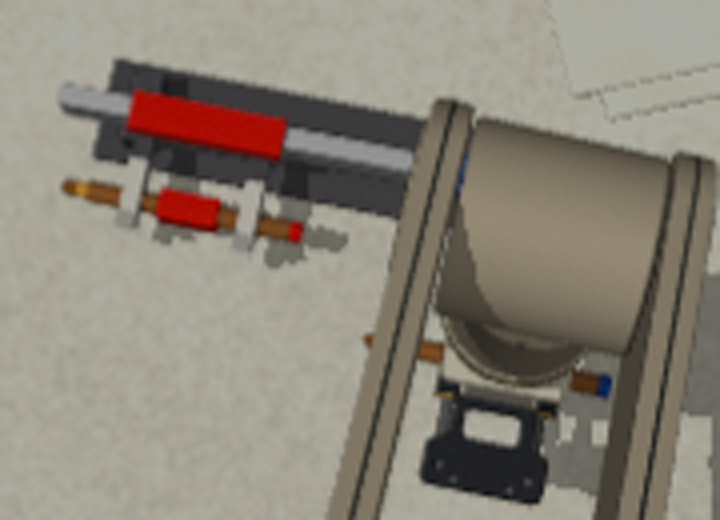

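The top view shows red seated between its clips, with the grip at (287,202) in the frame and jaws over both shafts. Blue is level in front of its own clips, with its tip at (332,235) and its cap at (391,246).

```bash
python3 -m inch '[{"gripper":1,"translation":[-0.06,0.5,0.21],"angular":[0,0,0.1]},{"gripper":1,"translation":[0,1.2,0],"angular":[0,0,0]},{"gripper":1,"translation":[0,1,0],"angular":[0,0,0]},{"gripper":1,"translation":[0,0,0],"angular":[0,0,0]},{"gripper":1,"translation":[0,0,0],"angular":[0,0,0]}]'
python3 go.py 614.7 -105.8 22.5 77
```

```text
time_s: 18.58
eef_pos: [582.3, -99.2, 21.6]
eef_rot: [0.782, 0.623, -0.0, -0.0]
ft_force: [-0.7, 0.1, -0.5]
grip_width: 19.6
t 18.57 pos [582.3 -99.2  21.6] th 77.03 tilt [-0.03  0.01] F [-0.7  0.1 -0.5] w 19.6
tool cm [ 0.086  3.307 -0.093]
rz 0.03
```

```bash
python3 -m inch '[{"gripper":1,"translation":[0,0.8,-0.09],"angular":[0,0,0]},{"gripper":1,"translation":[0,0.8,0],"angular":[0,0,0]},{"gripper":1,"translation":[0,0.5,0],"angular":[0,0,0]},{"gripper":1,"translation":[0,0,0],"angular":[0,0,0]}]'
python3 go.py
python3 -m inch '[{"gripper":1,"translation":[0,0.4,0],"angular":[0,0,0]},{"gripper":1,"translation":[0,0.4,0],"angular":[0,0,0]},{"gripper":1,"translation":[0,0,0],"angular":[0,0,0]},{"gripper":1,"translation":[0,0,0],"angular":[0,0,0]}]'
python3 go.py 614.7 -105.8 22.5 77
```

```text
time_s: 19.08
eef_pos: [602.2, -103.8, 22.0]
eef_rot: [0.782, 0.623, -0.001, -0.001]
ft_force: [-4.2, 0.1, -0.3]
grip_width: 19.8
t 19.07 pos [ 602.2 -103.8   22. ] th 77.03 tilt [-0.12  0.03] F [-4.2  0.1 -0.3] w 19.8
time_s: 19.58
eef_pos: [612.3, -106.2, 23.4]
eef_rot: [0.782, 0.623, 0.001, 0.001]
ft_force: [5.6, -1.1, -5.5]
grip_width: 19.5
t 19.57 pos [ 612.3 -106.2   23.4] th 77.02 tilt [ 0.19 -0.04] F [ 5.6 -1.1 -5.5] w 19.5
tool cm [0.094 0.224 0.088]
rz 0.02
```

```bash
python3 -m inch '[{"gripper":1,"translation":[0,0.4,0],"angular":[0,0,0]},{"gripper":1,"translation":[0,0,0],"angular":[0,0,0]},{"gripper":1,"translation":[0,0,0],"angular":[0,0,0]}]'
python3 go.py
python3 -m inch '[{"gripper":1,"translation":[0,0.2,0],"angular":[0,0,0]},{"gripper":1,"translation":[0,0,0],"angular":[0,0,0]},{"gripper":1,"translation":[0,0,0],"angular":[0,0,0]}]'
python3 go.py
python3 -m inch '[{"gripper":1,"translation":[0,0.2,0],"angular":[0,0,0]},{"gripper":1,"translation":[0,0,0],"angular":[0,0,0]},{"gripper":1,"translation":[0,0,0],"angular":[0,0,0]}]'
python3 go.py
```

```text
time_s: 19.95
eef_pos: [614.5, -106.7, 22.8]
eef_rot: [0.782, 0.623, -0.0, -0.0]
ft_force: [-0.2, 0.2, -1.2]
grip_width: 19.7
t 19.95 pos [ 614.5 -106.7   22.8] th 77.03 tilt [-0. -0.] F [-0.2  0.2 -1.2] w 19.7
time_s: 20.32
eef_pos: [614.7, -106.7, 22.4]
eef_rot: [0.782, 0.623, -0.001, -0.002]
ft_force: [-7.5, 1.8, 4.0]
grip_width: 19.6
t 20.32 pos [ 614.7 -106.7   22.4] th 77.03 tilt [-0.22  0.05] F [-7.5  1.8  4. ] w 19.6
time_s: 20.7
eef_pos: [614.7, -106.7, 21.9]
eef_rot: [0.782, 0.623, -0.003, -0.003]
ft_force: [-15.8, 3.0, 8.2]
grip_width: 20.1
t 20.7 pos [ 614.7 -106.7   21.9] th 77.03 tilt [-0.45  0.1 ] F [-15.8   3.    8.2] w 20.1
```

Blue is hard against the stops: x stays at 614.7 while the force rises. I'll back off, release, lift and check.

```bash
python3 -m inch '[{"gripper":1,"translation":[0,-0.4,0],"angular":[0,0,0]},{"gripper":0.66,"translation":[0,0,0],"angular":[0,0,0]},{"gripper":0.66,"translation":[0,0,0],"angular":[0,0,0]},{"gripper":0.66,"translation":[0,0,0],"angular":[0,0,0]},{"gripper":0.66,"translation":[0,0,-1.5],"angular":[0,0,0]},{"gripper":0.66,"translation":[0,0,-3.5],"angular":[0,0,0]},{"gripper":0.66,"translation":[0,0,-4],"angular":[0,0,0]},{"gripper":0.66,"translation":[0,0,-3],"angular":[0,0,0]},{"gripper":0.66,"translation":[0,0,0],"angular":[0,0,0]}]'
python3 -m inch '[{"gripper":0.66,"translation":[0,-4,0],"angular":[0,0,0]},{"gripper":0.66,"translation":[0,-4,0],"angular":[0,0,0]},{"gripper":0.66,"translation":[-4,-4,0],"angular":[0,0,0]},{"gripper":0.66,"translation":[-5,0,0],"angular":[0,0,0]},{"gripper":0.66,"translation":[-5,0,0],"angular":[0,0,0]},{"gripper":0.66,"translation":[-5,0,0],"angular":[0,0,0]},{"gripper":0.66,"translation":[-5,0,0],"angular":[0,0,0]},{"gripper":0.66,"translation":[0,0,0],"angular":[0,0,0]},{"gripper":0.66,"translation":[0,0,0],"angular":[0,0,0]}]'
python3 go.py; python3 look.py z;  python3 tool.py z 662.5 99.4 red;python3 tool.py z 614.7 -105.8 blue
python3 -c "
import cv2;from h import *
cv2.imwrite('pics/ztop_full.png',load('top','z')['frame'])"
```

```text
time_s: 21.82
eef_pos: [617.2, -107.4, 147.7]
eef_rot: [0.782, 0.623, 0.002, 0.003]
ft_force: [-0.7, -0.2, 0.6]
grip_width: 31.6
time_s: 22.95
eef_pos: [443.3, -313.0, 141.8]
eef_rot: [0.783, 0.622, 0.0, -0.001]
ft_force: [0.6, -0.8, -0.2]
grip_width: 31.6
t 22.95 pos [ 443.3 -313.   141.8] th 76.98 tilt [-0.06  0.08] F [ 0.6 -0.8 -0.2] w 31.6
side all y -72.52840532600628 84.51491708892134
  tip shaft 88 ztop [46.1 50.1 53.6] x [-7.6  3.4] slope dx/dy deg 1.739301207950248 slope z -5.75462526291226
  cap shaft 35 ztop [45.2 51.9 53.9] x [-7.2 15.2] slope dx/dy deg 7.920021984796071 slope z -4.366215177504925
  grip 148 y [-17.7  21.6] x [-11.2   8.4] z [42.8 57.1]
top all y -73.1878085505338 80.36039859100731
  tip shaft 61 ztop [45.6 49.2 54.1] x [-6.9  2.2] slope dx/dy deg 0.40865012323030847 slope z 0.4145740517079578
  cap shaft 64 ztop [46.9 51.  54.1] x [-7.4  3.8] slope dx/dy deg -1.0632998589239648 slope z 1.1489707173717225
  grip 132 y [-18.2  18.4] x [-10.7   7.5] z [41.4 59.5]
side all y -35.7408579531147 85.12952538382419
  tip shaft 58 ztop [46.3 50.2 53.5] x [-7.7  3.2] slope dx/dy deg 1.8485915763828782 slope z -7.081903054930655
  grip 69 y [-18.3  21.7] x [-11.3   7.1] z [49.1 57.8]
top all y -72.35078934820872 82.468340835526
  tip shaft 63 ztop [44.2 50.5 54.3] x [-7.   2.2] slope dx/dy deg 0.19028713138574038 slope z -3.714426128570465
  cap shaft 63 ztop [45.3 50.7 55. ] x [-7.4  3.2] slope dx/dy deg -1.5639204915198486 slope z -1.2862145084536218
  grip 128 y [-17.2  19.3] x [-10.4   7.1] z [42.2 58.9]
```

View pics/top_z.png

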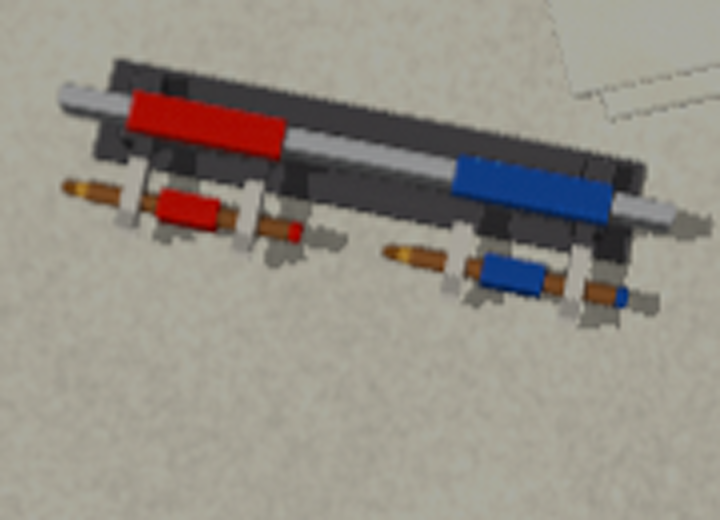

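View pics/side_z.png

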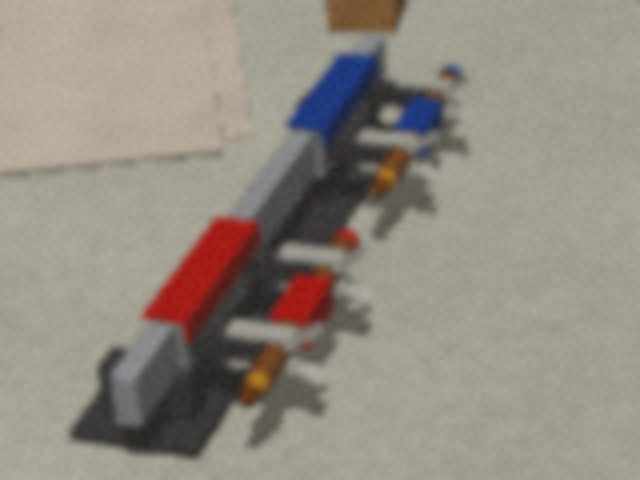

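View pics/ztop_full.png

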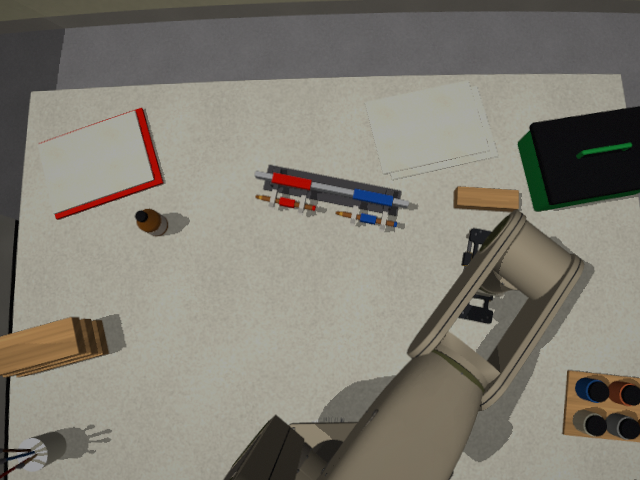

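```bash
python3 - <<'E'
from h import *
cv2.imwrite('pics/zside_full.png',load('side','z')['frame'])
E
```

```text
(no output)
```

View pics/zside_full.png

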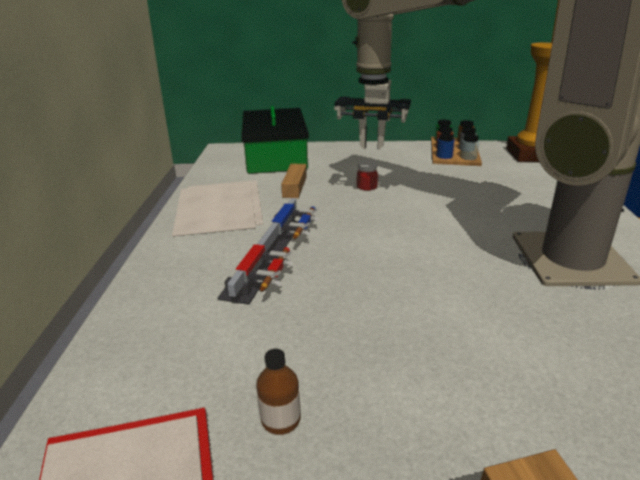

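The side view shows the jar (367,177), block (293,181) and bottle (278,395) where they started. The gripper is clear above the jar and touching nothing.

```bash
python3 -c "
from rig import bot
print(bot.sign_off())"
```

```text
the job is handed in; nothing more can be done
None
```

Both burnishers are put away and the job is handed in, at about 23 s of the 56 s allowed. I did red first, then blue. Each was gripped from above by its square grip and pressed along the rail's +x until both clips snapped over the shafts. I then pushed each against its stops to about 16 N, where the position stopped changing while the force rose, before letting go.

**Last checks:**
- **Seating:** both views show the jaws over both shafts of each tool. The shafts lie within about 1° to 2° of the rail line, and the shaft axes are about 45 mm above the table.
- **Centring:** the red grip spans −18 to +18 mm and the blue −17 to +19 mm about their measured seats in the top view, so both are centred to about 1 mm. The side view shows red about 2 mm off and blue about 1.7 mm off.
- **Bystanders:** the bottle, jar and block stand where they began. The gripper was clear of everything, with no contact force.

**Disagreements:**
- **Fingertip height:** the images put the fingertips about 14 mm above the reported TCP, not 14 mm below it as the text says. I set the grasp and pressing heights from the images and checked each descent, and the clip engagement fitted that.
- **Upward force:** an 8–9 N upward force built up while pressing against the stops. It was gone when I backed off.

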